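Open the child-resistant tablet tub

ROBOT

A 6-joint arm with a two-finger parallel gripper is mounted at the origin on a cart in front of the work surface, level with it; the furniture and walls round the work are solid. World frame = base frame: x ahead of the robot, y to its left, z up, the work surface at z = 0. Lengths are in m, angles in rad, forces in N, time in s.
With the tool pointing down it reaches from about 0.3 to 0.775 m from the base axis. Payload 14.6 kg.
Tool frame: the origin (TCP) lies midway between the tips of the shut fingers; the grasp point (between the pads) lies 19 mm behind it (ctrl.tcp_to_grasp is the z of the grasp point in the tool frame, in m); z points along the fingers, y is the line along which they close (so a half turn about z gives the same grasp; the last joint's range is limited). The gripper opens to 94 mm and grips with 3 to 60 N. Pads are 16 mm wide; open, the fingers measure 119 mm over their backs; the gripper's body (75 mm by 177 mm) begins 78 mm behind the grasp point.
Start: joints at [1.09, 0.3, 1.521, -0, 1.321, -0.067], TCP at [0.221, 0.504, 0.205] pointing down, gripper open.
Joint ranges: [-3.03, 3.03], [-0.79, 2.21], [0.23, 2.52], [-1.04, 4.18], [0, 3.07], [-2.55, 2.55]. Speed limits (rad/s): [2.22, 2.22, 2.57, 3.14, 3.14, 3.14].

INTERFACE

Orientations are given as [roll, pitch, yaw] about the fixed x, y, z axes, in that order (R = Rz(yaw) Ry(pitch) Rx(roll)).
In Python, from station import monitor, camera, ctrl gives the robot as it stands.
- The arm moves only by the tool apply_moves, never from a script. Its argument "plan" is one flat list of numbers, 4 for each row, row after row: the shift along the tool's x, y, z in mm, then the turn about the tool's z in rad. In form: [dx, dy, dz, spin, dx, dy, dz, spin, ...]. A call has 1 to 20 rows; each row shifts and turns the commanded pose from where the row before left it, along the tool's axes as they then stand; what a row does not reach is not made up. A row lasts 1/10 s, in which the tool goes at most 50 mm and 8.59 degrees, less where a joint would pass 70% of its speed; a pose out of reach is approached as far as the arm can. A call is refused whole if a number of a shift passes 50 or a number of a turn 0.15, either way. A call with a gripper value outside its range is refused whole. "hand" is the gripper command: -1 is shut, 1 is fully open, values between are in proportion, set as the call begins (left out, the last holds). The fingers move at their own pace and stop on an object; "squeeze" is the grip in N (left out, the last holds). Time passes only in rows, so rows that do not move let the fingers close. It gives the time, the measured TCP pose, the force, the opening and the grip force at its end, in the units of the state.
- monitor.get_obs(): the state, without advancing time (a new reading comes with each control period).
- camera(name): name is "scene" or "side" or "wrist"; returns a dict with "image" (480x640x3 uint8, red, green, blue), "range_z" (480x640 float32, m along the optical axis (not along the pixel's ray), 0 where there is no reading), "mtx" (3x3 intrinsics, pixels), "rvec" (rotation vector, rad) and "tvec" (3), from world to camera coordinates, as OpenCV has them. Camera axes: x right, y down, z forward; pixel columns grow to the right and rows downward; lengths in m; the calibration is good to about 2 mm. A picture is of the moment at which its call begins.
- ctrl.hand_in(): hands the job in; it is judged then, once.
The state is a dict: "time_s": time; "qpos": joint angles; "joint_vel": joint speeds; "tau": joint torques, N m; "ee_pos": TCP position; "eef_rot": TCP orientation; "force": force on the tool from outside, world axes, zero at the start; "moment": the same for the moment, N m; "grip_width": finger opening in m; "grip_force": force on a finger pad.
Only numpy, scipy, OpenCV 4.12 (cv2) and the standard library are available. Lean on these libraries where they do the work, as an engineer would, in place of code of your own. Each camera call takes 0.05 s, during which the arm holds its last target. There are 200 camera calls.

TASK

Open the tub of dishwasher tablets: press its child-resistant cap down hard and, keeping it pressed, turn it anticlockwise (seen from above) a fifth of a turn until it comes free. Lift the cap off and set it down, not dropping it, right way up near the middle of the white side plate. Leave the open tub standing where it is and do not disturb the other things.

Things in the scene. Friction and masses are not known exactly. Their poses are not given: they have to be found in the camera images.
- tub: White round tub, 80 mm across and 75 mm high to its shoulder, loose on the range top, about 0.85 kg. From the shoulder rises a neck 44 mm across to 102 mm, with three lugs (to 55 mm across) that hold the cap. Origin: centre of the underside, z up.
- cap: Grey cap on the tub, about 80 g. Round skirt 66 mm across, 33 mm high with a flat top; standing on that top a grip bar 54 mm long (cap x axis), 24 mm thick (cap y axis), 25 mm high; 58 mm in all. Origin: centre of the skirt's lower rim, z up; while locked it is 82 mm above the tub's underside and the cap's x and y axes agree with the tub's.
- cap_top (a point): Centre of the cap's flat top, at the foot of the bar, 33 mm above the rim. Fingers closed on the bar can bear down with their tips on this flat, up to 20 mm wide beside the bar. A spring in the cap resists: at least 4.5 mm down (about 12 N) clears the three locking ridges, and the rim meets the tub's shoulder at 7 mm (about 14 N).
- cap_end (a point): Foot of one end of the grip bar: 27 mm along the cap's +x from its centre line, 33 mm above the rim. Shows how far the cap is turned. Held pressed, it turns anticlockwise from above and is free to lift at 55 to 85 degrees from locked, relative to the tub (aim at 70; a stop follows). Unpressed, it only drags the tub round.
- plate: White round side plate, 150 mm across, 14 mm high, loose; flat inside floor about 104 mm across, 5 mm above the underside. Origin: centre of the underside.
- garlic: Garlic bulb, 60 mm, bystander between the tub and the plate. Origin: underside.
- jar: Glass jar with a dark lid, 65 mm across, 86 mm high, bystander. Origin: centre of the underside.
- timer: White kitchen timer, 67 mm across, 52 mm high, bystander. Origin: centre of the underside.
- tin: Small food tin, 75 mm across, 58 mm high, bystander. Origin: centre of the underside.
- pepper: Wooden pepper mill, 58 mm across, 165 mm high, bystander at the back. Origin: centre of the underside.
Things that resemble listed ones, but are neither listed nor needed, are in the scene too. Leave any red look-alike of the cap alone.

How it is judged:
By the outcome, as a careful person would: the job done as asked, in the order asked, and still so for the second after the job is handed in, with the robot touching nothing.
It also fails if it takes over 48 s, if anything falls off the work surface, if the arm or the gripper's body presses on something with over 40 N, if the wrist force passes 120 N, or if a joint passes its speed limit or range.

## Working session

There is one attempt and no reset: what is moved stays moved. The work goes in short steps, Python scripts to look and compute and a tool call to move; the robot and the scene stay as the last step left them, time stands still between calls to the robot, and variables do not carry over. Pictures are saved under pics/ and viewed, at most 10 in all, crops included, and the job is handed in when it is done.

Besides the shell and the picture viewer there is one more tool, called after "Call:" by a JSON object that holds its "api" and its "payload", one argument or row to a line. apply_moves: Moves the arm, as the interface text tells. Its arguments: {"type":"object","properties":{"plan":{"type":"array","items":{"type":"number"}},"hand":{"type":"number"},"squeeze":{"type":"number"}},"required":["plan"]}

```bash
mkdir -p pics
cat > h.py <<'E'
import numpy as np, cv2
from station import monitor, camera, ctrl
def grab(n):
    c=camera(n); c['R']=cv2.Rodrigues(np.array(c['rvec'],float))[0]; c['t']=np.array(c['tvec'],float).ravel(); c['K']=np.array(c['mtx'],float)
    return c
def cloud(c):
    z=c['range_z'].astype(float); v,u=np.mgrid[:480,:640]; K=c['K']
    p=np.stack([(u-K[0,2])/K[0,0]*z,(v-K[1,2])/K[1,1]*z,z],-1)
    w=(p-c['t'])@c['R']; w[z==0]=np.nan; return w
def save(c,f,crop=None):
    im=c['image'][...,::-1]
    cv2.imwrite('pics/'+f,im)
E
python3 - <<'E'
from h import *
print(monitor.get_obs())
for n in('scene','side'):
    c=grab(n); save(c,n+'0.png'); np.savez('/tmp/'+n+'0.npz',w=cloud(c),im=c['image']); print(n,-c['R'].T@c['t'])
E
```

```text
{'time_s': 0.0, 'qpos': array([ 1.09039598e+00,  3.00491809e-01,  1.52155281e+00, -6.20480439e-06,
        1.32068708e+00, -6.65947837e-02]), 'joint_vel': array([ 0.00042999,  0.00110229,  0.00160187, -0.00087625,  0.00035118,
       -0.00111859]), 'tau': array([ 1.38029940e-03, -5.31812704e+01, -3.52744746e+01,  7.08764512e-02,
        2.43641669e-02, -1.14293443e-04]), 'ee_pos': array([0.22103971, 0.50335718, 0.20488693]), 'eef_rot': array([-3.14045574e+00, -6.98015911e-05,  2.72778859e+00]), 'force': array([-0.60647676, -0.30867743, -0.44125105]), 'moment': array([ 0.00471847, -0.0356158 ,  0.02315349]), 'grip_force': 0.0, 'grip_width': 0.09401861277255583}
scene [ 0.14137701 -0.33336659  0.74369681]
side [0.39186308 0.71006065 0.65843504]
```

View pics/scene0.png

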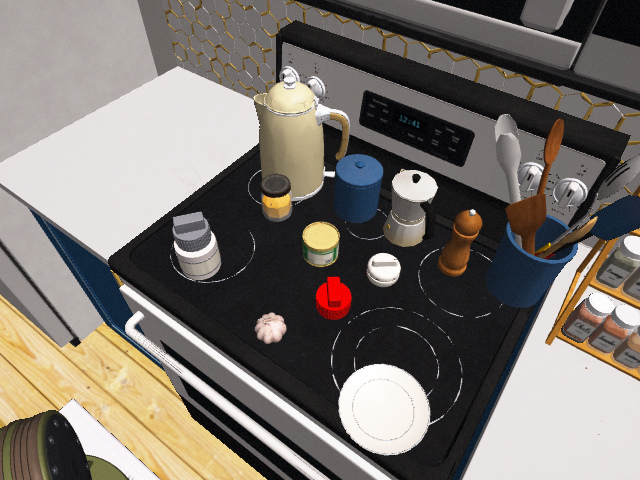

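View pics/side0.png

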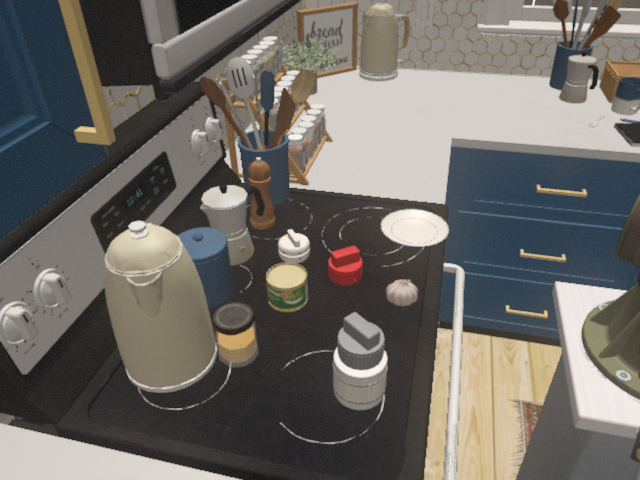

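The scene view shows the tub at (197,250) with the grey bar near (190,222), the plate at (385,408), the garlic at (270,328) and the red decoy cap at (333,298). In the side view the tub is at (360,370) with the bar at (362,332), and the plate is at (414,228).

Run:
```python
from h import *
for n,box,pl in(('scene',(160,200,230,290),(330,355,440,465)),('side',(320,305,400,415),(370,200,460,255))):
    d=np.load('/tmp/'+n+'0.npz'); w=d['w'];im=d['im'].astype(int)
    a=w[box[1]:box[3],box[0]:box[2]].reshape(-1,3)
    a=a[np.isfinite(a[:,0])]
    for lo,hi in((.134,.146),(.11,.12)):
        b=a[(a[:,2]>lo)&(a[:,2]<hi)]
        r=cv2.minAreaRect((b[:,:2]*1000).astype(np.float32)); print(n,lo,len(b),np.median(b[:,2]),r)
    b=a[(a[:,2]>.02)&(a[:,2]<.07)]
    A=np.c_[2*b[:,:2],np.ones(len(b))];s=np.linalg.lstsq(A,(b[:,:2]**2).sum(1),rcond=None)[0]
    print('tub',s[:2],np.sqrt(s[2]+s[:2]@s[:2]))
    a=w[pl[1]:pl[3],pl[0]:pl[2]].reshape(-1,3); a=a[np.isfinite(a[:,0])]
    b=a[(a[:,2]>.010)&(a[:,2]<.02)]
    print('plate',cv2.minEnclosingCircle((b[:,:2]*1000).astype(np.float32)))
    for nm,bx in (('garlic',(252,310,290,345)),) if n=='scene' else (('garlic',(385,278,420,306)),):
        a=w[bx[1]:bx[3],bx[0]:bx[2]].reshape(-1,3);b=a[a[:,2]>.01];print(nm,np.nanmin(b,0),np.nanmax(b,0))
    # tall things
    b=w[(w[...,2]>.05)&(w[...,0]<.75)&(w[...,0]>.2)&(abs(w[...,1])<.6)]
```

```text
scene 0.134 326 0.13891015940705193 ((471.82537841796875, 183.3450469970703), (27.131633758544922, 54.2733154296875), 53.837764739990234)
scene 0.11 378 0.11418767531516194 ((466.3864440917969, 174.78807067871094), (48.05726623535156, 65.37635040283203), 57.543739318847656)
tub [0.47179961 0.18318751] 0.039830038865003387
plate ((432.50677490234375, -270.28204345703125), 74.83873748779297)
garlic [ 0.40395023 -0.06212727  0.01228425] [ 0.45973306 -0.00548957  0.0583045 ]
side 0.134 520 0.13877887352687374 ((472.15399169921875, 186.11087036132812), (25.077665328979492, 55.19633483886719), 53.038734436035156)
side 0.11 670 0.11405949455417955 ((470.2325744628906, 189.87818908691406), (65.76577758789062, 59.73969268798828), 25.583450317382812)
tub [0.47232223 0.18555564] 0.039865320800166595
plate ((434.0213928222656, -267.7662353515625), 76.62852478027344)
garlic [ 0.40479295 -0.05049382  0.01003445] [ 0.46153602 -0.00219628  0.05678169]
```

```bash
python3 - <<'E'
from h import *
P=np.concatenate([np.load(f'/tmp/{n}0.npz')['w'].reshape(-1,3) for n in('scene','side')])
P=P[np.isfinite(P[:,0])]
for c in((.472,.185),(.35,.34),(.433,-.269),(.45,-.04)):
    d=np.hypot(P[:,0]-c[0],P[:,1]-c[1])
    q=P[(P[:,2]>.17)&(P[:,2]<.5)];dq=np.hypot(q[:,0]-c[0],q[:,1]-c[1]);i=dq.argmin();print(c,dq[i],q[i])
E
cat >> h.py <<'E'
def to(x,y,z,yawdeg):
    o=monitor.get_obs(); p=o['ee_pos']; r=o['eef_rot']; yaw=r[2]
    from scipy.spatial.transform import Rotation as Ro
    R=Ro.from_euler('xyz',r).as_matrix()
    d=R.T@(np.array([x,y,z])-p)*1000
    s=-(np.radians(yawdeg)-yaw); s=(s+np.pi)%(2*np.pi)-np.pi
    print('shift mm',d.round(1),'then spin',round(s,3),'| pos',p.round(4),'rpy',np.degrees(r).round(2),'F',o['force'].round(1),'w',round(o['grip_width'],4),'t',o['time_s'],'q6',o['qpos'][5].round(2))
E
python3 -c "from h import *; to(.472,.185,.205,143.4)"
```

```text
(0.472, 0.185) 0.19606836595448465 [0.63707201 0.29080187 0.49332112]
(0.35, 0.34) 0.15120986655972454 [0.22111321 0.4190735  0.31140049]
(0.433, -0.269) 0.19994554939642187 [ 0.63273055 -0.2782699   0.49745444]
(0.45, -0.04) 0.18370572286108544 [ 0.63294818 -0.05666601  0.49598415]
shift mm [-3.578e+02 -1.906e+02  1.000e-01] then spin 0.225 | pos [0.221  0.5034 0.2049] rpy [-179.94   -0.    156.29] F [ 0.5 -1.3 -0. ] w 0.0938 t 0.1 q6 -0.07
```

Call:
{"api": "apply_moves", "payload": {
  "plan": [-15, -8, 0, 0, -25, -13, 0, 0, -28, -15, 0, 0, -28, -15, 0, 0, -28, -15, 0, 0, -28, -15, 0, 0, -28, -15, 0, 0, -28, -15, 0, 0, -28, -15, 0, 0, -28, -15, 0, 0, -28, -15, 0, 0, -28, -15, 0, 0, -23, -12, 0, 0, -15, -8, 0, 0, 0, 0, 0, 0.11, 0, 0, 0, 0.115, 0, 0, 0, 0, 0, 0, 0, 0],
  "hand": 1
}}

```text
time_s: 1.9
ee_pos: [0.472, 0.1842, 0.2054]
eef_rot: [-3.141, -0.0, 2.506]
force: [0.6, -1.4, 0.2]
grip_width: 0.094
grip_force: 0.0
```

Run:
```python
from h import *
to(.472,.185,.205,143.4)
c=grab('wrist'); save(c,'w1.png'); w=cloud(c)
for lo,hi in((.134,.146),(.11,.12)):
    b=w[(w[...,2]>lo)&(w[...,2]<hi)&(np.hypot(w[...,0]-.472,w[...,1]-.185)<.05)]
    print(len(b),cv2.minAreaRect((b[:,:2]*1000).astype(np.float32)),np.median(b[:,2]))
```

```text
shift mm [0.5 0.6 0.4] then spin 0.003 | pos [0.472  0.1842 0.2054] rpy [-179.99   -0.    143.58] F [ 0.6 -1.4  0.2] w 0.094 t 1.9 q6 -0.64
2534 ((473.346435546875, 186.16928100585938), (24.050251007080078, 53.309757232666016), 53.12068176269531) 0.13963620537606208
3172 ((472.0538635253906, 186.5250244140625), (65.52561950683594, 62.21371078491211), 53.70787811279297) 0.11483274561754954
```

View pics/w1.png

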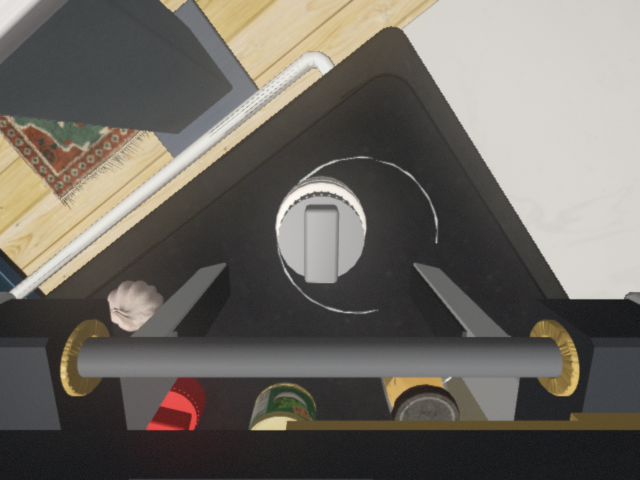

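The wrist view shows the bar at (321,243), lined up upright and centred between the open fingers. I'll go down and close on it.

Call:
{"api": "apply_moves", "payload": {
  "plan": [0.5, 1.5, 12, 0, 0, 0, 18, 0, 0, 0, 18, 0, 0, 0, 16, 0, 0, 0, 12, 0, 0, 0, 8, 0, 0, 0, 4, 0, 0, 0, 0, 0, 0, 0, 0, 0]
}}

```text
time_s: 2.85
ee_pos: [0.4729, 0.1863, 0.1179]
eef_rot: [3.141, 0.0, 2.503]
force: [0.8, -0.0, 0.3]
grip_width: 0.094
grip_force: 0.0
```

Call:
{"api": "apply_moves", "payload": {
  "plan": [0, 0, 0, 0, 0, 0, 0, 0, 0, 0, 0, 0, 0, 0, 0, 0, 0, 0, 0, 0, 0, 0, 0, 0, 0, 0, 0, 0, 0, 0, 0, 0, 0, 0, 0, 0, 0, 0, 0, 0],
  "hand": -1,
  "squeeze": 40
}}

```text
time_s: 3.85
ee_pos: [0.4725, 0.186, 0.1174]
eef_rot: [-3.141, -0.0, 2.503]
force: [-1.0, -1.4, 1.3]
grip_width: 0.0238
grip_force: 40.0
```

Call:
{"api": "apply_moves", "payload": {
  "plan": [0, 0, 1.5, 0, 0, 0, 1.5, 0, 0, 0, 1.5, 0, 0, 0, 1.5, 0, 0, 0, 0, 0, 0, 0, 0, 0]
}}

```text
time_s: 4.45
ee_pos: [0.4727, 0.186, 0.1123]
eef_rot: [-3.142, 0.001, 2.503]
force: [-4.8, -3.8, 11.1]
grip_width: 0.0238
grip_force: 40.0
```

Call:
{"api": "apply_moves", "payload": {
  "plan": [0, 0, 1, 0, 0, 0, 1, 0, 0, 0, 0, 0, 0, 0, 0, 0]
}}

```text
time_s: 4.85
ee_pos: [0.4728, 0.1861, 0.1105]
eef_rot: [3.141, 0.001, 2.503]
force: [-5.3, -4.4, 13.6]
grip_width: 0.0236
grip_force: 40.0
```

Call:
{"api": "apply_moves", "payload": {
  "plan": [0, 0, 0, -0.04, 0, 0, 0, -0.08, 0, 0, 0, -0.08, 0, 0, 0, -0.08, 0, 0, 0, -0.08, 0, 0, 0, -0.08, 0, 0, 0, -0.08, 0, 0, 0, -0.08, 0, 0, 0, -0.08, 0, 0, 0, -0.08, 0, 0, 0, -0.08, 0, 0, 0, -0.08, 0, 0, 0, -0.08, 0, 0, 0, -0.08, 0, 0, 0, -0.08, 0, 0, 0, -0.06, 0, 0, 0, 0, 0, 0, 0, 0]
}}

```text
time_s: 6.65
ee_pos: [0.4732, 0.1864, 0.1107]
eef_rot: [-3.141, 0.002, -2.56]
force: [-4.7, -1.6, 13.4]
grip_width: 0.0237
grip_force: 40.0
```

Run:
```python
from h import *
to(.472,.185,.205,143.4); print(monitor.get_obs()['moment'],monitor.get_obs()['qpos'])
a=cv2.imread('pics/side0.png')[300:420,310:410]
c=grab('side'); b=c['image'][300:420,310:410,::-1]
cv2.imwrite('pics/s2.png',cv2.resize(np.hstack([a,b]),None,fx=4,fy=4))
```

```text
shift mm [  1.6  -0.6 -94.3] then spin 1.22 | pos [0.4732 0.1864 0.1107] rpy [-1.7997e+02  1.0000e-01 -1.4670e+02] F [-4.7 -1.6 13.4] w 0.0237 t 6.65 q6 -1.85
[-0.30377248  0.7595228   0.00260629] [ 3.03184362e-01  3.09750606e-01  1.74358912e+00  2.15299951e-05
  1.08641250e+00 -1.84886853e+00]
```

View pics/s2.png

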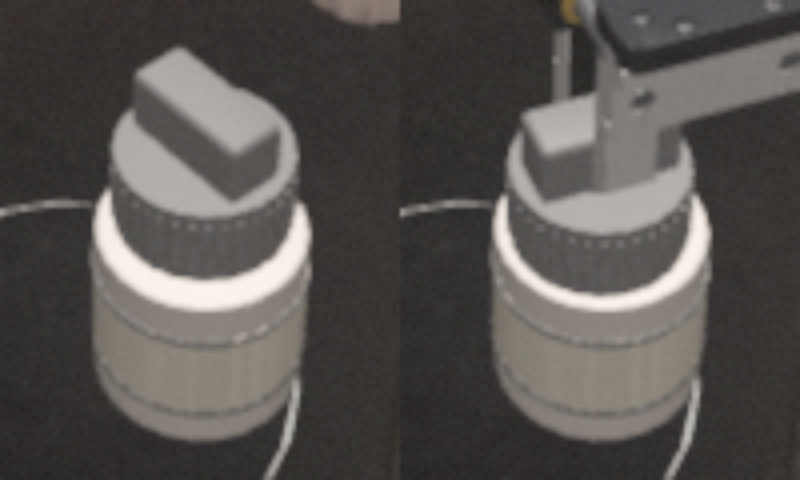

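The crops (side view before and after) show the cap turned about 70° and pressed, with the tub in the same place. The moment about z is close to zero, so the tub isn't being dragged round. I'll lift slowly and watch the force.

Call:
{"api": "apply_moves", "payload": {
  "plan": [0, 0, -2, 0, 0, 0, -2, 0, 0, 0, -2, 0, 0, 0, -2, 0, 0, 0, -2, 0, 0, 0, -2, 0, 0, 0, 0, 0, 0, 0, 0, 0]
}}

```text
time_s: 7.5
ee_pos: [0.4725, 0.1862, 0.1213]
eef_rot: [3.142, -0.0, -2.56]
force: [0.2, 0.6, -1.7]
grip_width: 0.024
grip_force: 40.0
```

Call:
{"api": "apply_moves", "payload": {
  "plan": [0, 0, -3, 0, 0, 0, -3, 0, 0, 0, -4, 0, 0, 0, -6, 0, 0, 0, -8, 0, 0, 0, -12, 0, 0, 0, -14, 0, 0, 0, -14, 0, 0, 0, -12, 0, 0, 0, -8, 0, 0, 0, 0, 0, 0, 0, 0, 0]
}}

```text
time_s: 8.7
ee_pos: [0.4725, 0.1862, 0.2052]
eef_rot: [3.141, -0.0, -2.56]
force: [0.0, 0.7, -1.3]
grip_width: 0.0239
grip_force: 40.0
```

Run:
```python
from h import *
to(.4335,-.269,.205,-146.7)
c=grab('scene'); save(c,'s3.png'); w=cloud(c)
a=w[355:465,330:440].reshape(-1,3)
b=a[(a[:,2]>.010)&(a[:,2]<.02)]
print('plate',cv2.minEnclosingCircle((b[:,:2]*1000).astype(np.float32)))
```

```text
shift mm [ 2.825e+02 -3.591e+02  2.000e-01] then spin -0.0 | pos [0.4725 0.1862 0.2052] rpy [ 1.7999e+02 -2.0000e-02 -1.4670e+02] F [ 0.   0.7 -1.3] w 0.0239 t 8.7 q6 -1.85
plate ((432.5140380859375, -270.15643310546875), 74.88206481933594)
```

View pics/s3.png

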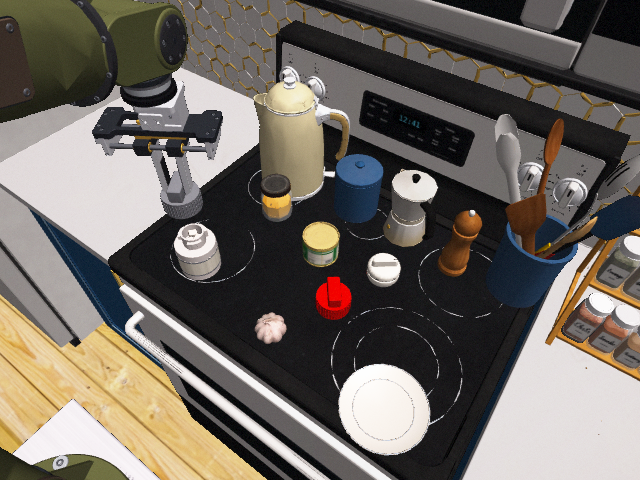

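The cap came off cleanly and is held at (182,200). The open tub still stands at (198,250) and the plate is unmoved at (385,408). I'll spin back first to stay inside joint 6's range, then traverse.

Call:
{"api": "apply_moves", "payload": {
  "plan": [0, 0, 0, 0.05, 0, 0, 0, 0.1, 0, 0, 0, 0.1, 0, 0, 0, 0.1, 0, 0, 0, 0.1, 0, 0, 0, 0.1, 0, 0, 0, 0.1, 0, 0, 0, 0.1, 0, 0, 0, 0.1, 0, 0, 0, 0.1, 0, 0, 0, 0.05, 0, 0, 0, 0]
}}

```text
time_s: 9.95
ee_pos: [0.4724, 0.1862, 0.2048]
eef_rot: [-3.141, -0.001, 2.722]
force: [-0.1, -0.3, -1.6]
grip_width: 0.0237
grip_force: 40.0
```

Call:
{"api": "apply_moves", "payload": {
  "plan": [-3.5, -10, 0, 0, -6.5, -19, 0, 0, -10.8, -31.2, 0, 0, -10.8, -31.2, 0, 0, -10.8, -31.2, 0, 0, -10.8, -31.2, 0, 0, -10.8, -31.2, 0, 0, -10.8, -31.2, 0, 0, -10.8, -31.2, 0, 0, -10.8, -31.2, 0, 0, -10.8, -31.2, 0, 0, -10.8, -31.2, 0, 0, -10.8, -31.2, 0, 0, -10.8, -31.2, 0, 0, -6.5, -19, 0, 0, -3.4, -9.3, 0, 0, 0, 0, 0, 0, 0, 0, 0, 0]
}}

```text
time_s: 11.75
ee_pos: [0.4336, -0.2684, 0.2054]
eef_rot: [3.141, -0.0, 2.723]
force: [-1.0, -0.6, -0.3]
grip_width: 0.0236
grip_force: 40.0
```

Run:
```python
from h import *
to(.4335,-.269,.205,156)
c=grab('side'); w=cloud(c)
o=monitor.get_obs()['ee_pos']
b=w[(np.hypot(w[...,0]-o[0],w[...,1]-o[1])<.04)&(w[...,2]>.1)&(w[...,2]<.2)]
print('rim z',np.percentile(b[:,2],[0,1,3]))
c=grab('wrist'); w=cloud(c)
b=w[(w[...,2]>.009)&(w[...,2]<.02)&(np.hypot(w[...,0]-.433,w[...,1]+.27)<.09)]
print(len(b),cv2.minEnclosingCircle((b[:,:2]*1000).astype(np.float32)))
```

```text
shift mm [-0.2 -0.6  0.4] then spin 0.001 | pos [ 0.4336 -0.2684  0.2054] rpy [ 1.7999e+02 -1.0000e-02  1.5604e+02] F [-1.  -0.6 -0.3] w 0.0236 t 11.75 q6 -1.78
rim z [0.16757216 0.16899127 0.16943679]
3649 ((433.9067687988281, -267.45123291015625), 74.58755493164062)
```

Call:
{"api": "apply_moves", "payload": {
  "plan": [0, 0, 8, 0, 0, 0, 16, 0, 0, 0, 20, 0, 0, 0, 20, 0, 0, 0, 20, 0, 0, 0, 20, 0, 0, 0, 20, 0, 0, 0, 15, 0, 0, 0, 10, 0, 0, 0, 6, 0, 0, 0, 3, 0, 0, 0, 1, 0, 0, 0, 0, 0, 0, 0, 0, 0]
}}

```text
time_s: 13.25
ee_pos: [0.4339, -0.2691, 0.0469]
eef_rot: [-3.141, 0.001, 2.723]
force: [0.9, 0.5, 0.2]
grip_width: 0.0237
grip_force: 40.0
```

Call:
{"api": "apply_moves", "payload": {
  "plan": [0, 0, 1, 0, 0, 0, 1, 0, 0, 0, 1, 0, 0, 0, 0.5, 0, 0, 0, 0, 0, 0, 0, 0, 0]
}}

```text
time_s: 13.85
ee_pos: [0.4336, -0.2689, 0.0429]
eef_rot: [3.142, -0.0, 2.723]
force: [-0.2, 0.0, -0.4]
grip_width: 0.0235
grip_force: 40.0
```

Call:
{"api": "apply_moves", "payload": {
  "plan": [0, 0, 0.5, 0, 0, 0, 0.5, 0, 0, 0, 0.5, 0, 0, 0, 0.5, 0, 0, 0, 0, 0, 0, 0, 0, 0]
}}

```text
time_s: 14.45
ee_pos: [0.4336, -0.2689, 0.0409]
eef_rot: [-3.142, -0.0, 2.723]
force: [0.9, -0.3, -0.4]
grip_width: 0.0237
grip_force: 40.0
```

Call:
{"api": "apply_moves", "payload": {
  "plan": [0, 0, 0.5, 0, 0, 0, 0.5, 0, 0, 0, 0.5, 0, 0, 0, 0, 0, 0, 0, 0, 0]
}}

```text
time_s: 14.95
ee_pos: [0.4338, -0.2691, 0.0402]
eef_rot: [-3.141, 0.0, 2.723]
force: [-4.0, 2.2, 10.8]
grip_width: 0.0236
grip_force: 40.0
```

Contact: the force went up to about 11 N. I'll back off slightly, release gently, then rise.

Call:
{"api": "apply_moves", "payload": {
  "plan": [0, 0, -0.5, 0, 0, 0, 0, 0, 0, 0, 0, 0],
  "squeeze": 10
}}

```text
time_s: 15.25
ee_pos: [0.4337, -0.269, 0.0402]
eef_rot: [-3.141, 0.0, 2.723]
force: [-2.9, 0.1, 5.2]
grip_width: 0.0239
grip_force: 10.0
```

Call:
{"api": "apply_moves", "payload": {
  "plan": [0, 0, 0, 0, 0, 0, 0, 0, 0, 0, 0, 0, 0, 0, 0, 0, 0, 0, 0, 0, 0, 0, 0, 0],
  "hand": 0
}}

```text
time_s: 15.85
ee_pos: [0.4337, -0.2689, 0.0399]
eef_rot: [3.142, 0.0, 2.723]
force: [0.1, -0.0, -0.2]
grip_width: 0.0465
grip_force: 0.0
```

Call:
{"api": "apply_moves", "payload": {
  "plan": [0, 0, -4, 0, 0, 0, -8, 0, 0, 0, -15, 0, 0, 0, -20, 0, 0, 0, -25, 0, 0, 0, -25, 0, 0, 0, -25, 0, 0, 0, -20, 0, 0, 0, -10, 0, 0, 0, 0, 0, 0, 0, 0, 0]
}}

```text
time_s: 16.95
ee_pos: [0.4334, -0.2688, 0.1912]
eef_rot: [3.141, -0.001, 2.723]
force: [-0.0, 0.6, -0.1]
grip_width: 0.0469
grip_force: 0.0
```

Run:
```python
from h import *
to(.4335,-.269,.205,156)
c=grab('wrist'); w=cloud(c)
b=w[(w[...,2]>.05)&(w[...,2]<.075)&(np.hypot(w[...,0]-.433,w[...,1]+.27)<.05)]
print(cv2.minAreaRect((b[:,:2]*1000).astype(np.float32)),np.percentile(b[:,2],[5,50,95]))
b=w[(w[...,2]>.009)&(w[...,2]<.02)&(np.hypot(w[...,0]-.433,w[...,1]+.27)<.09)]
print(cv2.minEnclosingCircle((b[:,:2]*1000).astype(np.float32)))
c=grab('scene'); save(c,'s4.png')
```

```text
shift mm [ -0.2  -0.2 -13.8] then spin 0.0 | pos [ 0.4334 -0.2688  0.1912] rpy [ 1.7999e+02 -5.0000e-02  1.5600e+02] F [-0.   0.6 -0.1] w 0.0469 t 16.95 q6 -1.78
((435.1134033203125, -268.04547119140625), (23.77646827697754, 53.55625534057617), 65.53509521484375) [0.06030268 0.06259214 0.06391359]
((434.1261901855469, -267.5794982910156), 74.59339904785156)
```

View pics/s4.png

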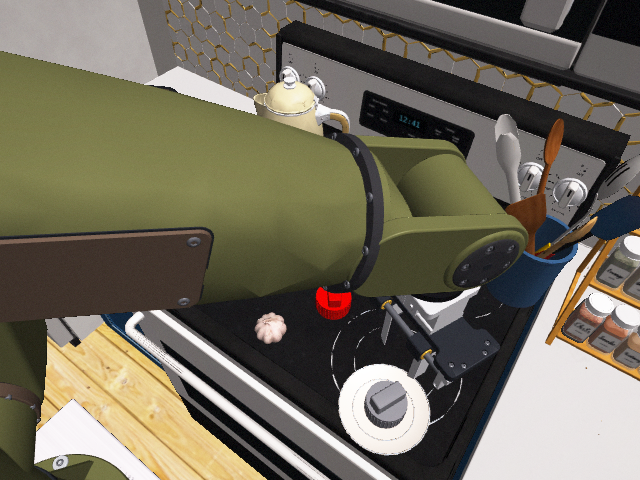

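The cap stands upright in the middle of the plate, with its bar at (387,397). The plate hasn't moved, the garlic (270,328) and red cap (333,300) are undisturbed, and the gripper is clear.

```bash
python3 -c "
from station import ctrl; print(ctrl.hand_in())"
```

```text
the job is handed in; nothing more can be done
None
```

The tub is open and standing where it was, the cap is right way up near the middle of the plate (within about 2 mm by the wrist camera), and the job was handed in at about 17 s; no verdict came back.

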